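# Light the ring under the milk pan and hold the gas knob in

### The job

Turn on the gas under the open milk pan with the long handle; the lidded stew pot on the other burner stays off, so first see which burner the milk pan is on and use that burner's knob. Push the knob fully in against its spring, turn it anticlockwise, still pushed in, to the stop at the large flame mark, and keep it fully pushed in there for five seconds, as the flame safety valve needs. Finish while still holding the knob in at the mark; leave the other knob out and off, and do not shift the pots or the coffee jar, mug, carafe and tea glass standing about.

Things in the scene. Friction and masses are not known exactly. Their poses are not given: they have to be found in the camera images.
- gas_hob: fixed steel-topped gas hob, 280 mm deep (x) x 460 mm wide (y), panel 62 mm above the worktop; two burners side by side, two knobs in front. Origin under its centre; x to its back, y to its left. Knobs at x -100, y +60 (left) and -60 mm (right); burners at x +30, y +130 and -130 mm. The left knob belongs to the left burner, the right knob to the right one
- left_burner (a point): centre of the left burner, at the top of its pan support, 96 mm above the worktop
- right_burner (a point): centre of the right burner, at the top of its pan support, 96 mm above the worktop
- left_knob (a point): black knob of the left burner: round skirt 46 mm wide with an upright grip bar 40 x 13 mm, 24 mm high, on top; vertical axis. The point is on the axis half-way up the bar (96 mm above the worktop when out); skirt top 12 mm and, when out, hob panel 34 mm below it. x axis along the bar to its end with a white line, y across the bar, z up; the point moves and turns with the knob
- right_knob (a point): black knob of the right burner: round skirt 46 mm wide with an upright grip bar 40 x 13 mm, 24 mm high, on top; vertical axis. The point is on the axis half-way up the bar (96 mm above the worktop when out); skirt top 12 mm and, when out, hob panel 34 mm below it. x axis along the bar to its end with a white line, y across the bar, z up; the point moves and turns with the knob
- left_press (a joint): how far the left knob is pushed in, m: 0 out (at rest), 0.007 fully in (hard stop). A spring pushes it back out at once when let go: about 4.5 N at the start, 11 N fully in
- right_press (a joint): how far the right knob is pushed in, m: 0 out (at rest), 0.007 fully in (hard stop). A spring pushes it back out at once when let go: about 4.5 N at the start, 11 N fully in
- left_turn (a joint): angle of the left knob, rad: 0 off (white line to the back of the hob, at the dot), grows anticlockwise seen from above up to the stop at 1.30, at the large drop-shaped flame mark. The knob can turn from off only while it is pushed in more than 3.5 mm; it turns easily (0.04 N m) and does not spring back in angle
- right_turn (a joint): angle of the right knob, rad: 0 off (white line to the back of the hob, at the dot), grows anticlockwise seen from above up to the stop at 1.30, at the large drop-shaped flame mark. The knob can turn from off only while it is pushed in more than 3.5 mm; it turns easily (0.04 N m) and does not spring back in angle
- milk_pan_center (a point): open steel milk pan, 140 mm wide, 78 mm high, with one long black handle towards the back (x axis of the pan, reaching 170 mm from its centre); stands on one of the two burners. The point lies on its axis half-way up
- stew_pot_center (a point): steel stew pot, 140 mm wide, with a closed lid with a black knob (118 mm high in all) and two small loop handles; stands on the other burner. The point lies on its axis, 49 mm above its underside
- coffee_jar: jar of coffee with a wooden lid, 66 mm wide, 106 mm high; origin under its centre
- mug: stoneware mug with a handle, 73 mm high; origin under its centre
- carafe: clear glass carafe, 83 mm wide, 138 mm high; origin under its centre
- tea_glass: small tea glass, 39 mm wide, 52 mm high; origin under its centre

How it is judged (in metres and radians):
On the way, in this order (a step that is already met when the one before it is completed fails the run):
1. the milk pan's knob is pushed fully in while it still points to off (((horizontal distance between milk_pan_center and left_burner below 0.06 m and value of joint left_press above 0.005 m and value of joint left_turn below 0.2 rad) or (horizontal distance between milk_pan_center and right_burner below 0.06 m and value of joint right_press above 0.005 m and value of joint right_turn below 0.2 rad))), for 0.1 s.
2. the same knob, still pushed in, is at the large flame mark and is held in there for five seconds (4.5 s are counted) (((horizontal distance between milk_pan_center and left_burner below 0.06 m and value of joint left_press above 0.005 m and value of joint left_turn above 1.15 rad) or (horizontal distance between milk_pan_center and right_burner below 0.06 m and value of joint right_press above 0.005 m and value of joint right_turn above 1.15 rad))), for 4.5 s.
At the end, for the whole second after the job is handed in: Fingers still hold the milk pan's knob, in at least 5 of its 7 mm and within 0.15 rad of the stop; the other knob out (2 mm) and off (0.08 rad); both pots within 15 mm, coffee jar, mug, carafe and tea glass within 30 mm of where they stood (((horizontal distance between milk_pan_center and left_burner below 0.06 m and value of joint left_press above 0.005 m and value of joint left_turn above 1.15 rad and value of joint right_press below 0.002 m and value of joint right_turn below 0.08 rad) or (horizontal distance between milk_pan_center and right_burner below 0.06 m and value of joint right_press above 0.005 m and value of joint right_turn above 1.15 rad and value of joint left_press below 0.002 m and value of joint left_turn below 0.08 rad)) and contact force between the fingers and gas_hob above 3 N and distance of each of milk_pan_center, stew_pot_center from where it was at the start of the episode below 0.015 m and distance of each of coffee_jar, mug, carafe, tea_glass from where it was at the start of the episode below 0.03 m); the arm keeps its last pose, push and grip.
It fails at once if the other burner's knob is pushed in more than 3 mm or turned ((horizontal distance between milk_pan_center and left_burner below 0.06 m and (value of joint right_press above 0.003 m or value of joint right_turn above 0.1 rad)) or (horizontal distance between milk_pan_center and right_burner below 0.06 m and (value of joint left_press above 0.003 m or value of joint left_turn above 0.1 rad))).
It fails at once if the knob, once turned on (past 0.4 rad), is let out to less than 3 mm ((horizontal distance between milk_pan_center and left_burner below 0.06 m and value of joint left_turn above 0.4 rad and value of joint left_press below 0.003 m) or (horizontal distance between milk_pan_center and right_burner below 0.06 m and value of joint right_turn above 0.4 rad and value of joint right_press below 0.003 m)).
It fails at once if a pot is pushed more than 15 mm or tipped (distance of any of milk_pan_center, stew_pot_center from where it was at the start of the episode above 0.015 m or angle between any of milk_pan_center, stew_pot_center's own z axis and vertical above 0.15 rad).
It fails at once if a bystander is moved more than 30 mm (distance of any of coffee_jar, mug, carafe, tea_glass from where it was at the start of the episode above 0.03 m).
It also fails if it takes over 48 s, if anything falls off the work surface, if the arm or the gripper's body presses on something with over 40 N, if the wrist force passes 120 N, or if a joint passes its speed limit or range.

### The arm

A 7-joint arm with a two-finger parallel gripper is mounted at the origin on a cart in front of the work surface, level with it; the furniture and walls round the work are solid. World frame = base frame: x ahead of the robot, y to its left, z up, the work surface at z = 0. Lengths are in mm, angles in degrees, forces in N, time in s.
With the tool pointing down it reaches from about 400 to 875 mm from the base axis. Payload 6.5 kg.
Tool frame: the origin (TCP) lies at the very end of the fingers, on their centre line; the grasp point (between the pads) lies 19 mm behind it (r.tcp_to_grasp is the distance from the TCP to the grasp point, in mm); z points along the fingers, y is the direction in which the jaws open and shut (so a half turn about z gives the same grasp; the last joint's range is limited). The gripper opens to 88 mm and grips with 3 to 60 N. Pads are 18 mm wide; open, the fingers measure 123 mm over their backs; the gripper's body (75 mm by 187 mm) begins 45 mm behind the grasp point.
Start: joints at [62.785, 30.733, -0.252, 88.115, 0.149, 61.152, -4.079], TCP at [258.376, -596.433, 238.716] pointing down, gripper open.
Joint ranges: [-154.64, 154.64], [-21.42, 123.67], [-72.66, 72.17], [13.99, 137.28], [-74.86, 254.86], [10.95, 109.41], [-158.01, 158.01]. Speed limits (degrees/s): [136.94, 136.94, 180, 180, 180, 180, 180].

### API

Orientations are given as a 3x3 rotation matrix whose columns are the frame's x, y, z axes.
In Python, from plant import readout, read_camera, order, nets, r gives the robot as it stands.
- The arm moves only by the tool carry_out, never from a script. Its argument "increments" is a list of rows, each an object with "xyz": the shift along the tool's x, y, z in mm, a list of three; "turn": the turn about the tool's z in rad. A call has 1 to 12 rows; each row shifts and turns the commanded pose from where the row before left it, along the tool's axes as they then stand; what a row does not reach is not made up. A row lasts 1/10 s, in which the tool goes at most 50 mm and 8.59 degrees, less where a joint would pass 70% of its speed; a pose out of reach is approached as far as the arm can. A call is refused whole if a number of a shift passes 50 or a number of a turn 0.15, either way. A call with a gripper value outside its range is refused whole. "claw" is the finger opening in mm, from 0 to 88.1, set as the call begins (left out, the last holds). The fingers move at their own pace and stop on an object; "squeeze" is the grip in N (left out, the last holds). Time passes only in rows, so rows that do not move let the fingers close. It gives the time, the measured TCP pose, the force and the opening at its end, in the units of the state.
- readout.read_state(): the state, without advancing time (a new reading comes with each control period).
- read_camera(name): name is "scene" or "top" or "wrist"; returns a dict with "color" (400x640x3 uint8, blue, green, red), "camera_matrix" (3x3 intrinsics, pixels), "k1" (the pictures are not rectified: a ray, as slopes to the right and down, at radius r is drawn at 1 + k1 r^2 times it, then the intrinsics apply), "pose" (4x4, takes a point from camera to world coordinates); the wrist camera has in their place "T_tool_cam" (4x4, takes a point from camera to tool coordinates, whose origin is the TCP and whose axes are the flange's). Camera axes: x right, y down, z forward; pixel columns grow to the right and rows downward; lengths in mm; the calibration is good to about 2 mm. A picture is of the moment at which its call begins: read the wrist's pose just before it. There is no depth.
- order.sign_off(): hands the job in, once; it reports no verdict.
Trained networks look in a picture, given as the dict that the camera call returned (one of the last four; its "shot" number tells which), for a name from the list of things; names that differ only in an ending like _2 or _b are one class to them, and where a whole thing is asked for, a point or a joint stands for the part that bears it (a point fixed in the world has none). Each returns a list of dicts, best first, with "score" (0 to 1); they miss things now and then, are a little off and sometimes report something else, mostly with a low value. They report only what shows in the picture. A call takes as long as a camera call.
- nets.trace(picture, thing): "mask" (400x640 bool, what is visible of it) and "xy" ([column, row] in pixels, amid what is visible of it).
- nets.mark_of(picture, thing): "xy" ([column, row] in pixels: a listed point, or the origin of a listed thing).
The state is a dict: "time_s": time; "joints": joint angles; "qvel": joint speeds; "tau": joint torques, N m; "tcp_pos": TCP position; "tcp_rot": TCP orientation; "force": force on the tool from outside, world axes, zero at the start; "moment": the same for the moment, N m; "gripper_width": opening from 0.0 (shut) to 1.0 (fully open).
Only numpy, scipy, OpenCV 4.12 (cv2) and the standard library are available. Lean on these libraries where they do the work, as an engineer would, in place of code of your own. Each camera call takes 0.05 s, during which the arm holds its last target.

## Working session

There is one attempt and no reset: what is moved stays moved. The work goes in short steps, Python scripts to look and compute and a tool call to move; the robot and the scene stay as the last step left them, time stands still between calls to the robot, and variables do not carry over. Pictures are saved under pics/ and viewed, and the job is handed in when it is done.

Besides the shell and the picture viewer there is one more tool, called in YAML: its name, and indented under it one key for each argument. carry_out: Moves the arm, as the interface text tells. Its arguments: {"type":"object","properties":{"increments":{"type":"array","items":{"type":"object","properties":{"xyz":{"type":"array","items":{"type":"number"}},"turn":{"type":"number"}}}},"claw":{"type":"number"},"squeeze":{"type":"number"}},"required":["increments"]}

```bash
ls; mkdir -p pics; cat > h.py <<'E'
from plant import readout, read_camera, order, nets, r
import numpy as np, cv2
def ray(p,uv,pose=None):
    K=np.array(p["camera_matrix"]);k=p["k1"]
    d=np.array([(uv[0]-K[0,2])/K[0,0],(uv[1]-K[1,2])/K[1,1]])
    u=d.copy()
    for _ in range(30): u=d/(1+k*(u@u))
    T=np.array(p["pose"]) if pose is None else pose
    return T[:3,3],T[:3,:3]@np.array([u[0],u[1],1])
def onz(p,uv,z,pose=None):
    o,d=ray(p,uv,pose); return o+d*(z-o[2])/d[2]
E
python3 - <<'E'
from h import *
s=readout.read_state();print(s)
for n in("scene","top"):
    p=read_camera(n);cv2.imwrite(f"pics/{n}0.png",p["color"])
    for t,z in(("gas_hob",0),("left_burner",96),("right_burner",96),("left_knob",96),("right_knob",96),("milk_pan_center",135),("stew_pot_center",145),("coffee_jar",0),("mug",0),("carafe",0),("tea_glass",0)):
        for q in nets.mark_of(p,t)[:2]: print(n,t,round(q["score"],2),np.round(q["xy"],1),np.round(onz(p,q["xy"],z),1))
E
```

```text
pics
{'time_s': 0.0, 'joints': array([62.78639331, 30.77697634, -0.25544738, 88.17007107,  0.1482364 ,
       61.15115294, -4.07958147]), 'qvel': array([-0.04875834,  0.12985943, -0.00061398,  0.03624239, -0.03651003,
       -0.11035252, -0.01934244]), 'tau': array([-1.36167353e-05, -5.70973277e+01,  9.91005823e-01, -2.51598680e+01,
       -5.61605534e-02,  1.77833950e-02,  1.94472050e-04]), 'tcp_pos': array([ 258.11800551, -595.88926349,  237.84903575]), 'tcp_rot': array([[ 9.17579517e-01,  3.97551547e-01, -7.73452988e-04],
       [ 3.97552286e-01, -9.17578258e-01,  1.52305988e-03],
       [-1.04208836e-04, -1.70501655e-03, -9.99998541e-01]]), 'force': array([-0.35419206,  0.43519585,  0.06895078]), 'moment': array([ 0.01519331, -0.00050716, -0.00683736]), 'gripper_width': 0.9970530791350457}
scene gas_hob 0.58 [302.9 229.7] [570.8  66.1   0. ]
scene left_burner 0.89 [272.4 221.1] [605.1 192.   96. ]
scene right_burner 0.65 [326.2 195.8] [583.4 -86.7  96. ]
scene left_knob 0.5 [405.8 181.6] [ 407.3 -428.9   96. ]
scene left_knob 0.42 [308.4 228.5] [468.6 122.   96. ]
scene right_kno
[... 873 characters left out ...]
top left_knob 0.64 [261.1 199.7] [610.3 184.9  96. ]
top right_knob 0.46 [307.9 217.1] [450.3  11.1  96. ]
top milk_pan_center 0.61 [262.6 197.2] [601.8 175.9 135. ]
top stew_pot_center 0.81 [315.7 183.1] [577.4 -75.7 145. ]
top stew_pot_center 0.68 [384.7 158.2] [ 583.2 -427.1  145. ]
top coffee_jar 0.47 [383.3 159. ] [ 648.2 -468.8    0. ]
top coffee_jar 0.44 [283.8 223.5] [497.3 118.8   0. ]
top mug 0.55 [419.3 174.2] [ 504.9 -601.3    0. ]
top mug 0.51 [281.8 221.3] [511.4 124.    0. ]
top carafe 0.64 [211.4 220.5] [636.  438.8   0. ]
top carafe 0.36 [282.  221.6] [509.6 123.6   0. ]
top tea_glass 0.66 [212.5 220.2] [635.6 433.5   0. ]
top tea_glass 0.52 [212.8 276. ] [370.3 506.9   0. ]
```

```bash
python3 - <<'E'
import cv2
for n in("scene","top"):
    a=cv2.imread(f"pics/{n}0.png")
    c=a[130:330,180:440]
    cv2.imwrite(f"pics/{n}0c.png",cv2.resize(c,None,fx=3,fy=3,interpolation=cv2.INTER_CUBIC))
E
```

```text
(no output)
```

View pics/scene0.png

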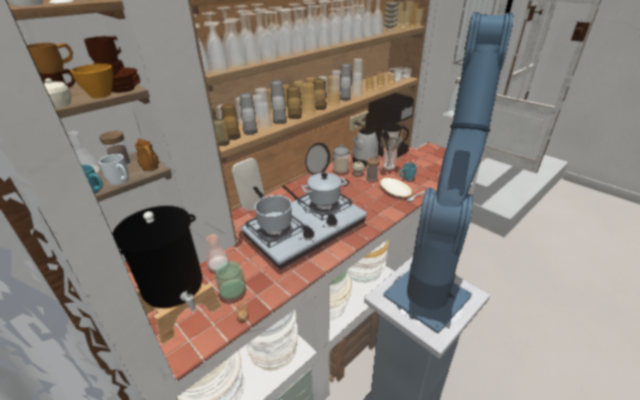

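```bash
sleep 1
```

```text
(no output)
```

View pics/scene0c.png

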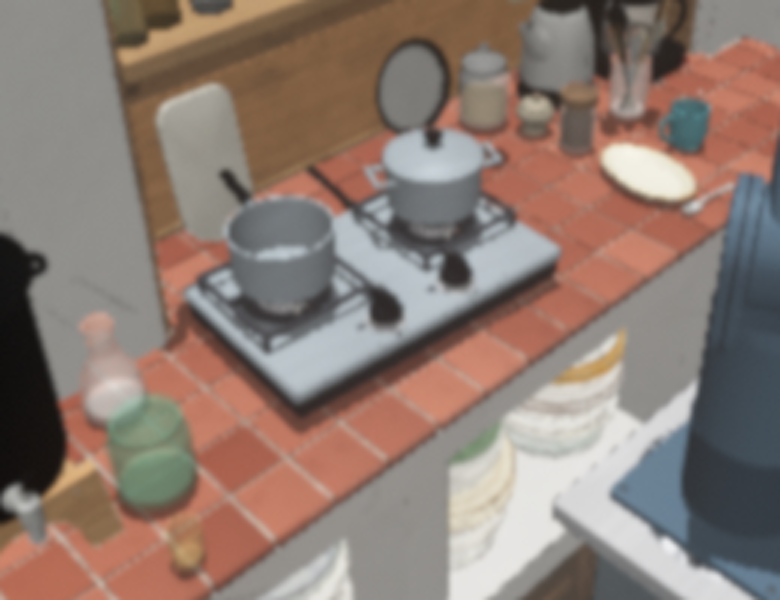

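View pics/top0c.png

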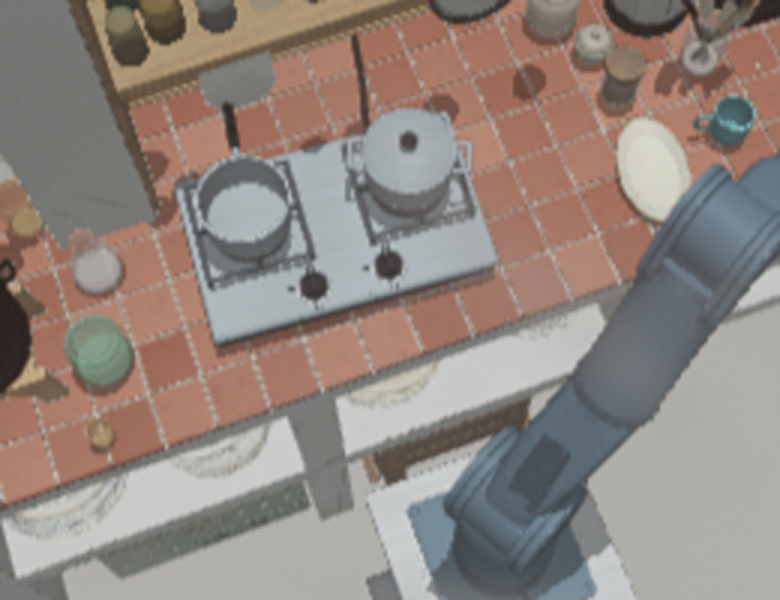

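The milk pan (open, long handle to the back) is on the left burner: top view about (262,198), with its knob at about (285,225). The stew pot is on the right burner at about (316,185), knob (309,218). I use the left knob.

```bash
python3 - <<'E'
from h import *
for n,L in(("top",dict(lk=(284.5,224.8,96),rk=(309.3,218,96))),("scene",dict(lk=(308.5,230,96),rk=(331.7,218,96)))):
    p=read_camera(n)
    for k,v in L.items(): print(n,k,np.round(onz(p,v[:2],v[2]),1))
    print(np.round(p["pose"][:3,3]))
    for t in("left_knob","milk_pan_center","gas_hob","stew_pot_center"):
        for q in nets.trace(p,t)[:3]: print(n,t,round(q["score"],2),np.round(q["xy"],1),q["mask"].sum())
    for t,q in (("left_knob",96),("right_knob",96)):
        for q in nets.mark_of(p,t)[:5]: print(n,t,round(q["score"],2),np.round(q["xy"],1))
s=readout.read_state();p=read_camera("wrist");print(p["T_tool_cam"],p["camera_matrix"],p["k1"])
E
```

```text
top lk [452.9 124.1  96. ]
top rk [443.8   6.7  96. ]
[-324.  256. 2116.]
top left_knob 0.58 [281.1 222. ] 70
top milk_pan_center 0.8 [259.1 194.3] 939
top gas_hob 0.79 [290.4 215.3] 3583
top stew_pot_center 0.98 [315.7 181.2] 880
top left_knob 0.61 [284.4 220.8]
top right_knob 0.39 [304.5 216.4]
scene lk [461.5 127.9  96. ]
scene rk [452.4  10.6  96. ]
[-374.  839.  978.]
scene left_knob 0.73 [303.3 227.8] 4295
scene milk_pan_center 0.96 [269.2 211.7] 1164
scene milk_pan_center 0.61 [307.5 233.9] 107
scene gas_hob 0.82 [303.  228.9] 4394
scene stew_pot_center 0.67 [325.5 188.1] 1028
scene stew_pot_center 0.22 [305.7 233.6] 106
scene left_knob 0.54 [306.7 229.4]
scene right_knob 0.66 [332.8 217.1]
[[-7.40900561e-05 -9.60585422e-01 -2.77984968e-01  7.18146970e+01]
 [ 9.99999997e-01 -6.09847475e-05 -5.57907739e-05 -1.26216422e+00]
 [ 3.66389610e-05 -2.77984971e-01  9.60585423e-01 -1.46364316e+02]
 [ 0.00000000e+00  0.00000000e+00  0.00000000e+00  1.00000000e+00]] [[311.47495587   0.         320.5148684 ]
 [  0.         311.47495587 198.7979651 ]
 [  0.           0.           1.        ]] 0.007414599392813307
```

carry_out:
  increments:
    - {"xyz": [0, 0, -25], "turn": 0.12}
    - {"xyz": [0, 0, -25], "turn": 0.12}
    - {"xyz": [0, 0, -20], "turn": 0.12}
    - {"xyz": [0, 0, 0], "turn": 0.125}
    - {"xyz": [20, -40, 0]}
    - {"xyz": [20, -40, 0]}
    - {"xyz": [20, -40, 0]}
    - {"xyz": [20, -40, 0]}
    - {"xyz": [20, -40, 0]}
    - {"xyz": [0, 0, 0]}

```text
invalid input at $.increments[4]: expected keys xyz, turn
```

carry_out:
  increments:
    - {"xyz": [0, 0, -25], "turn": 0.12}
    - {"xyz": [0, 0, -25], "turn": 0.12}
    - {"xyz": [0, 0, -20], "turn": 0.12}
    - {"xyz": [0, 0, 0], "turn": 0.125}
    - {"xyz": [20, -40, 0], "turn": 0}
    - {"xyz": [20, -40, 0], "turn": 0}
    - {"xyz": [20, -40, 0], "turn": 0}
    - {"xyz": [20, -40, 0], "turn": 0}
    - {"xyz": [20, -40, 0], "turn": 0}
    - {"xyz": [0, 0, 0], "turn": 0}

```text
time_s: 2.95
tcp_pos: [377.9, -398.5, 308.9]
tcp_rot: [[0.998, -0.066, 0.002], [-0.066, -0.998, 0.003], [0.002, -0.003, -1.0]]
force: [0.2, 0.6, 0.8]
gripper_width: 0.994
```

carry_out:
  increments:
    - {"xyz": [10, -45, 0], "turn": 0}
    - {"xyz": [10, -48, 0], "turn": 0}
    - {"xyz": [10, -48, 0], "turn": 0}
    - {"xyz": [10, -48, 0], "turn": 0}
    - {"xyz": [0, -48, 0], "turn": 0}
    - {"xyz": [0, -48, 0], "turn": 0}
    - {"xyz": [0, -48, 0], "turn": 0}
    - {"xyz": [0, -48, 0], "turn": 0}
    - {"xyz": [0, -48, 0], "turn": 0}
    - {"xyz": [0, -48, 0], "turn": 0}
    - {"xyz": [0, -48, 0], "turn": 0}
    - {"xyz": [0, 0, 0], "turn": 0}

```text
time_s: 4.15
tcp_pos: [453.0, 122.3, 309.2]
tcp_rot: [[0.998, -0.067, 0.001], [-0.067, -0.998, 0.003], [0.001, -0.004, -1.0]]
force: [0.2, -0.4, -0.7]
gripper_width: 1.0
```

```bash
cat >> h.py <<'E'
def wrist():
    s=readout.read_state();p=read_camera("wrist")
    T=np.eye(4);T[:3,:3]=s["tcp_rot"];T[:3,3]=s["tcp_pos"]
    return s,p,T@np.array(p["T_tool_cam"])
E
python3 - <<'E'
from h import *
s,p,T=wrist();print(s["time_s"],s["tcp_pos"],s["joints"]);cv2.imwrite("pics/w1.png",p["color"])
np.savez("w1.npz",T=T,K=p["camera_matrix"],k=p["k1"])
for t in("left_knob","right_knob"):
    for q in nets.mark_of(p,t)[:2]: print(t,round(q["score"],2),np.round(q["xy"],1),np.round(onz(p,q["xy"],96,T),1))
    for q in nets.trace(p,t)[:2]: print(t,round(q["score"],2),np.round(q["xy"],1),q["mask"].sum())
E
```

```text
4.15 [453.01102939 122.25290187 309.21058363] [-6.49100547e-02  9.74894179e+00 -2.28322587e+01  1.08716922e+02
  4.07837308e+00  6.22136809e+01 -1.18333685e+02]
left_knob 0.56 [319.2 162.6] [464.3 125.1  96. ]
left_knob 0.6 [318.8 159.8] 1144
right_knob 0.57 [418.1 163.5] [455.6  10.5  96. ]
right_knob 0.82 [412.  162.3] 1205
right_knob 0.15 [ 66.1 235.1] 1229
```

View pics/w1.png

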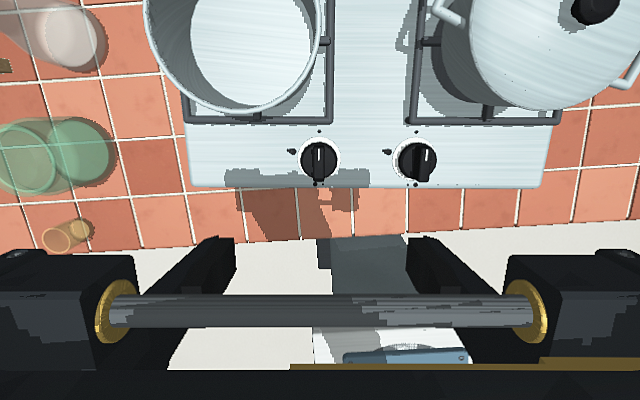

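```bash
python3 - <<'E'
import cv2
a=cv2.imread("pics/w1.png")[120:200,270:450]
cv2.imwrite("pics/w1c.png",cv2.resize(a,None,fx=4.4,fy=4.4,interpolation=cv2.INTER_CUBIC))
E
```

```text
(no output)
```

View pics/w1c.png

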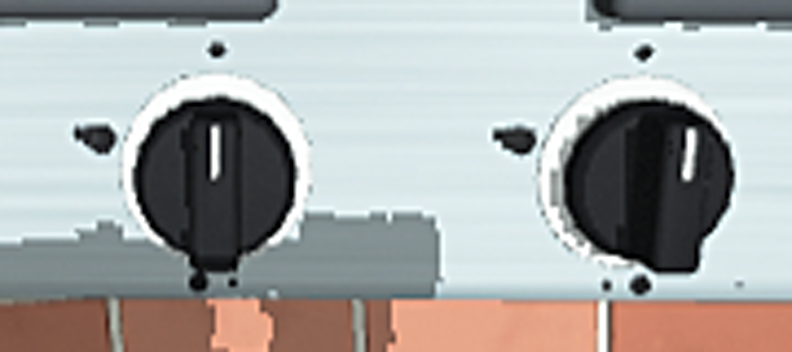

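```bash
python3 - <<'E'
from h import *
d=np.load("w1.npz");p=dict(camera_matrix=d["K"],k1=d["k"])
c=lambda x,y:(270+x/4.4,120+y/4.4)
for n,x,y,z in(("skirtL",215,180,84),("skirtR",650,182,84),("dotL",217,48,62),("dotR",643,51,62),("bartopback",213,118,108),("skirt left",133,180,84),("skirt right",297,180,84),("edgeL",190,160,108),("edgeR",240,160,108)):
    print(n,np.round(onz(p,c(x,y),z,d["T"]),1))
E
```

```text
skirtL [464.4 125.6  84. ]
skirtR [456.    7.4  84. ]
dotL [498.1 122.9  62. ]
dotR [489.2   3.6  62. ]
bartopback [484.  124.5 108. ]
skirt left [465.9 147.9  84. ]
skirt right [462.9 103.2  84. ]
edgeL [473.8 131.1 108. ]
edgeR [472.9 118.4 108. ]
```

Left knob axis measured at (464.4, 125.4), and the bar is aligned with the tool x within 0.3°. I'll grip 5 mm towards the front of the bar, so the gripper body clears the pan after the turn.

carry_out:
  increments:
    - {"xyz": [6, -3.9, 30], "turn": 0.004}
    - {"xyz": [0, 0, 40], "turn": 0}
    - {"xyz": [0, 0, 40], "turn": 0}
    - {"xyz": [0, 0, 40], "turn": 0}
    - {"xyz": [0, 0, 30], "turn": 0}
    - {"xyz": [0, 0, 15], "turn": 0}
    - {"xyz": [0, 0, 0], "turn": 0}
    - {"xyz": [0, 0, 0], "turn": 0}
  claw: 45
  squeeze: 20

```text
time_s: 5.2
tcp_pos: [459.9, 118.3, 114.1]
tcp_rot: [[0.997, -0.082, 0.0], [-0.082, -0.997, -0.0], [0.0, 0.0, -1.0]]
force: [-0.7, -0.0, 0.2]
gripper_width: 0.511
```

```bash
python3 - <<'E'
from h import *
s,p,T=wrist();print(s["time_s"],s["tcp_pos"],s["force"]);cv2.imwrite("pics/w2.png",p["color"])
E
```

```text
5.2 [459.85682114 118.26620126 114.12069459] [-0.7150778  -0.01484501  0.22626378]
```

View pics/w2.png

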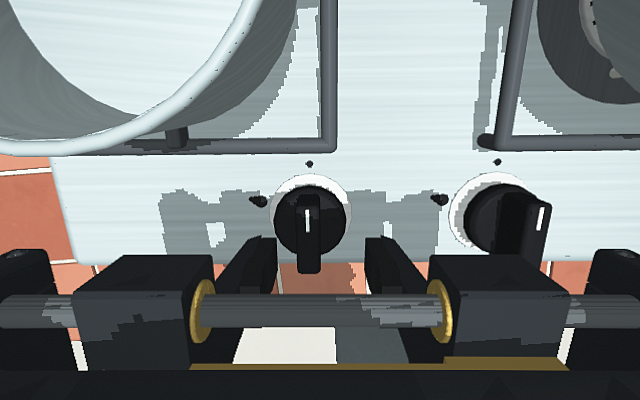

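The picture shows the fingers centred at column ~320 and the knob at 309, so the tool is about 7 mm to the right. That matches the TCP reading, so I correct it.

carry_out:
  increments:
    - {"xyz": [0, -7.4, 0], "turn": -0.01}
    - {"xyz": [0, 0, 0], "turn": 0}
    - {"xyz": [0, 0, 0], "turn": 0}

```text
time_s: 5.55
tcp_pos: [460.4, 127.1, 114.3]
tcp_rot: [[0.998, -0.069, 0.001], [-0.069, -0.998, 0.0], [0.001, -0.0, -1.0]]
force: [0.2, -0.3, -0.2]
gripper_width: 0.511
```

```bash
python3 - <<'E'
from h import *
s,p,T=wrist();print(s["time_s"],s["tcp_pos"],s["force"],s["joints"]);cv2.imwrite("pics/w3.png",cv2.resize(p["color"][140:300,200:420],None,fx=3.5,fy=3.5))
np.savez("w3.npz",T=T,K=p["camera_matrix"],k=p["k1"])
E
```

```text
5.55 [460.41755455 127.0754441  114.34639866] [ 0.20141096 -0.29965449 -0.17624529] [  -5.06463433   26.53834705  -19.24982632  118.18891612   14.07030722
   37.33100897 -127.65909806]
```

View pics/w3.png

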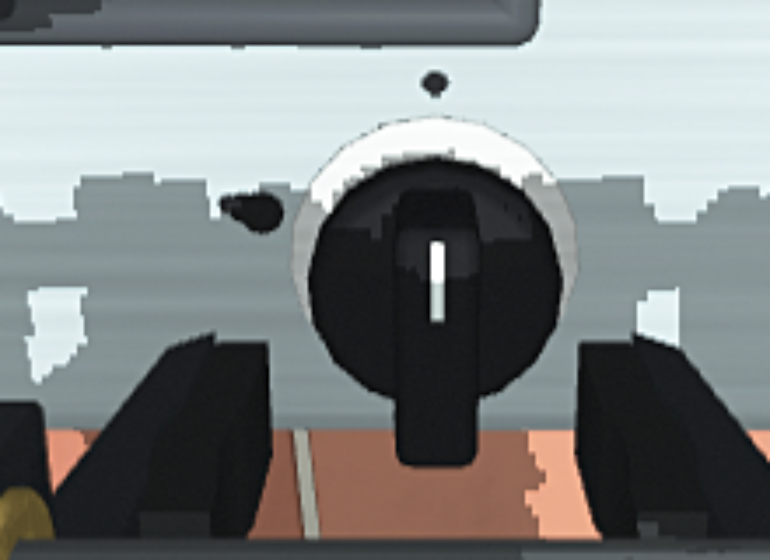

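```bash
python3 - <<'E'
from h import *
d=np.load("w3.npz");p=dict(camera_matrix=d["K"],k1=d["k"])
c=lambda x,y:(200+x/3.5,140+y/3.5)
for n,x,y,z in(("skirtC",436,280,84),("skirt l",308,280,84),("r",563,280,84),("back",437,158,84),("bartopback",437,225,108),("bar front",437,455,108)):
    print(n,np.round(onz(p,c(x,y),z,d["T"]),1))
E
```

```text
skirtC [467.1 125.4  84. ]
skirt l [468.6 147.4  84. ]
r [465.6 103.6  84. ]
back [488.6 123.8  84. ]
bartopback [484.4 124.4 108. ]
bar front [446.9 126.9 108. ]
```

carry_out:
  increments:
    - {"xyz": [0, 1.3, 6], "turn": 0}
    - {"xyz": [0, 0, 8], "turn": 0}
    - {"xyz": [0, 0, 8], "turn": 0}
    - {"xyz": [0, 0, 6], "turn": 0}
    - {"xyz": [0, 0, 0], "turn": 0}
    - {"xyz": [0, 0, 0], "turn": 0}

```text
time_s: 6.2
tcp_pos: [459.8, 125.4, 85.5]
tcp_rot: [[0.998, -0.07, -0.001], [-0.07, -0.998, -0.0], [-0.001, 0.0, -1.0]]
force: [-0.1, 0.3, 0.0]
gripper_width: 0.508
```

```bash
python3 - <<'E'
from h import *
s,p,T=wrist();print(s["time_s"],s["tcp_pos"],s["tcp_rot"][0],s["force"]);cv2.imwrite("pics/w4.png",cv2.resize(p["color"][140:300,200:420],None,fx=3.5,fy=3.5))
E
```

```text
6.2 [459.76352178 125.35740817  85.46018807] [ 9.97545500e-01 -7.00189341e-02 -5.68799971e-04] [-0.11630295  0.32377083  0.02748519]
```

View pics/w4.png

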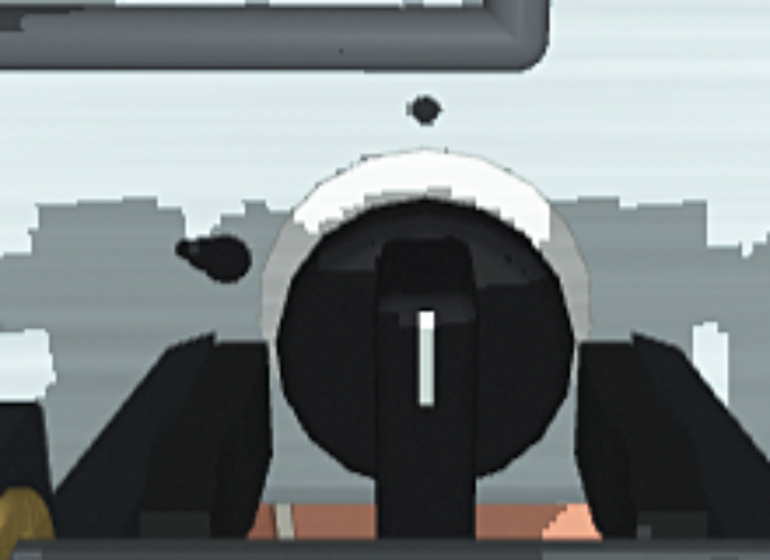

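The bar is centred between the fingers (bar at 425, fingers at 270 and 578 in the crop). Next I close on it.

carry_out:
  increments:
    - {"xyz": [0, 0, 0], "turn": 0}
    - {"xyz": [0, 0, 0], "turn": 0}
    - {"xyz": [0, 0, 0], "turn": 0}
    - {"xyz": [0, 0, 0], "turn": 0}
    - {"xyz": [0, 0, 0], "turn": 0}
    - {"xyz": [0, 0, 0], "turn": 0}
    - {"xyz": [0, 0, 0], "turn": 0}
    - {"xyz": [0, 0, 0], "turn": 0}
  claw: 5
  squeeze: 25

```text
time_s: 7.05
tcp_pos: [460.0, 125.1, 85.8]
tcp_rot: [[0.998, -0.07, 0.0], [-0.07, -0.998, -0.0], [0.0, 0.0, -1.0]]
force: [-0.1, -1.8, 3.3]
gripper_width: 0.148
```

carry_out:
  increments:
    - {"xyz": [0, 0, 2], "turn": 0}
    - {"xyz": [0, 0, 2], "turn": 0}
    - {"xyz": [0, 0, 2], "turn": 0}
    - {"xyz": [0, 0, 2], "turn": 0}
    - {"xyz": [0, 0, 1], "turn": 0}
    - {"xyz": [0, 0, 0], "turn": 0}
    - {"xyz": [0, 0, 0], "turn": 0}

```text
time_s: 7.75
tcp_pos: [460.2, 125.2, 78.5]
tcp_rot: [[0.998, -0.07, 0.001], [-0.07, -0.998, -0.001], [0.001, 0.001, -1.0]]
force: [-7.6, -3.9, 30.4]
gripper_width: 0.144
```

Fully in: it went 7 mm down, and the 30 N reading is well above the spring's 11 N. I now turn anticlockwise (negative tool turn) about the knob axis.

carry_out:
  increments:
    - {"xyz": [0, 0, 0], "turn": 0}
    - {"xyz": [0, 0.4, 0], "turn": -0.08}
    - {"xyz": [0, 0.4, 0], "turn": -0.08}
    - {"xyz": [0, 0.4, 0], "turn": -0.08}
    - {"xyz": [0, 0.4, 0], "turn": -0.08}
    - {"xyz": [0, 0.4, 0], "turn": -0.08}
    - {"xyz": [0, 0.4, 0], "turn": -0.08}
    - {"xyz": [0, 0, 0], "turn": 0}
    - {"xyz": [0, 0, 0], "turn": 0}

```text
time_s: 8.65
tcp_pos: [460.6, 123.1, 78.5]
tcp_rot: [[0.917, 0.399, 0.001], [0.399, -0.917, -0.001], [0.001, 0.001, -1.0]]
force: [-7.8, -2.7, 29.2]
gripper_width: 0.141
```

carry_out:
  increments:
    - {"xyz": [0, 0.4, 0], "turn": -0.08}
    - {"xyz": [0, 0.4, 0], "turn": -0.08}
    - {"xyz": [0, 0.4, 0], "turn": -0.08}
    - {"xyz": [0, 0.4, 0], "turn": -0.08}
    - {"xyz": [0, 0.4, 0], "turn": -0.08}
    - {"xyz": [0, 0.4, 0], "turn": -0.08}
    - {"xyz": [0, 0, 0], "turn": 0}
    - {"xyz": [0, 0, 0], "turn": 0}

```text
time_s: 9.45
tcp_pos: [461.8, 121.4, 78.5]
tcp_rot: [[0.629, 0.777, 0.001], [0.777, -0.629, -0.001], [-0.0, 0.001, -1.0]]
force: [-6.6, -3.0, 29.9]
gripper_width: 0.145
```

carry_out:
  increments:
    - {"xyz": [0, 0.35, 0], "turn": -0.07}
    - {"xyz": [0, 0.35, 0], "turn": -0.07}
    - {"xyz": [0, 0.35, 0], "turn": -0.07}
    - {"xyz": [0, 0.35, 0], "turn": -0.07}
    - {"xyz": [0, 0, 0], "turn": 0}
    - {"xyz": [0, 0, 0], "turn": 0}

```text
time_s: 10.05
tcp_pos: [462.9, 120.8, 78.5]
tcp_rot: [[0.39, 0.921, 0.001], [0.921, -0.39, -0.001], [-0.0, 0.001, -1.0]]
force: [-7.7, -3.7, 30.1]
gripper_width: 0.144
```

```bash
python3 - <<'E'
from h import *
s,p,T=wrist();R=s["tcp_rot"];print(s["time_s"],s["tcp_pos"],np.degrees(np.arctan2(R[1,0],R[0,0])),s["force"],s["moment"]);cv2.imwrite("pics/w5.png",p["color"])
p=read_camera("scene");cv2.imwrite("pics/s5.png",cv2.resize(p["color"][130:330,180:440],None,fx=3,fy=3))
E
```

```text
10.05 [462.91549715 120.78727113  78.4625342 ] 67.06525572441632 [-7.67041442 -3.74181076 30.10687143] [-0.71882557  1.66598134  0.05346845]
```

View pics/w5.png

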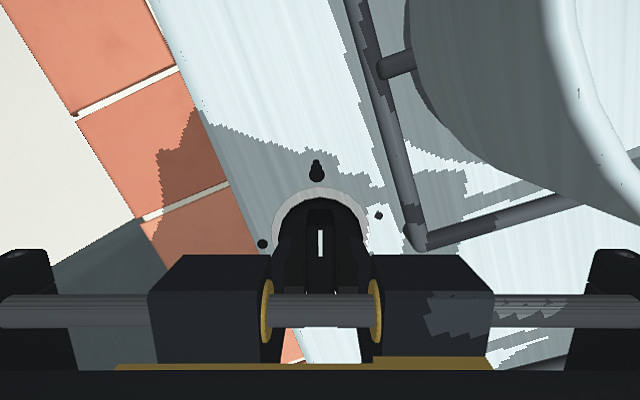

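View pics/s5.png

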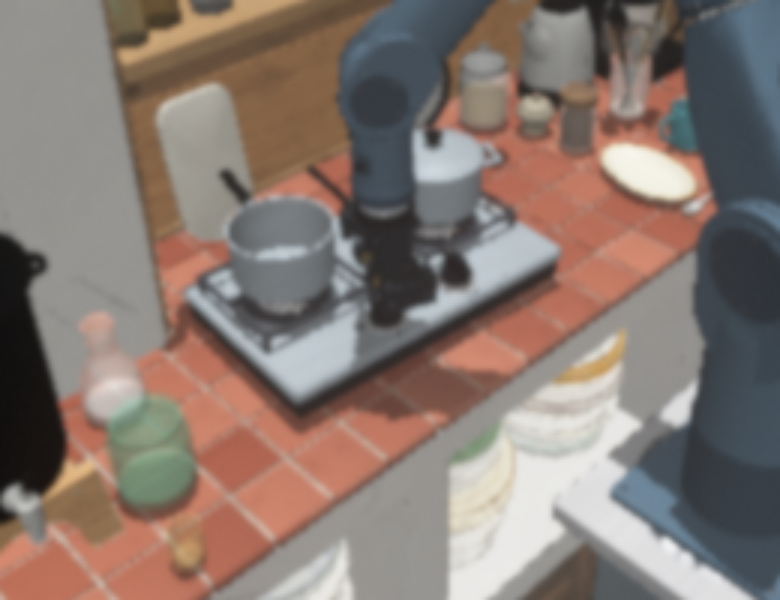

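The white line (320,243) points at the large flame mark (316,172), with about 1.24 rad turned. The pots look unmoved. One small further turn, then I hold.

carry_out:
  increments:
    - {"xyz": [0, 0.15, 0], "turn": -0.03}
    - {"xyz": [0, 0, 0], "turn": 0}
    - {"xyz": [0, 0, 0], "turn": 0}
    - {"xyz": [0, 0, 0], "turn": 0}
    - {"xyz": [0, 0, 0], "turn": 0}
    - {"xyz": [0, 0, 0], "turn": 0}
    - {"xyz": [0, 0, 0], "turn": 0}
    - {"xyz": [0, 0, 0], "turn": 0}
    - {"xyz": [0, 0, 0], "turn": 0}
    - {"xyz": [0, 0, 0], "turn": 0}
    - {"xyz": [0, 0, 0], "turn": 0}
    - {"xyz": [0, 0, 0], "turn": 0}

```text
time_s: 11.35
tcp_pos: [463.1, 120.7, 78.5]
tcp_rot: [[0.362, 0.932, 0.001], [0.932, -0.362, -0.001], [-0.001, 0.001, -1.0]]
force: [-8.1, -3.4, 29.1]
gripper_width: 0.143
```

carry_out:
  increments:
    - {"xyz": [0, 0, 0], "turn": 0}
    - {"xyz": [0, 0, 0], "turn": 0}
    - {"xyz": [0, 0, 0], "turn": 0}
    - {"xyz": [0, 0, 0], "turn": 0}
    - {"xyz": [0, 0, 0], "turn": 0}
    - {"xyz": [0, 0, 0], "turn": 0}
    - {"xyz": [0, 0, 0], "turn": 0}
    - {"xyz": [0, 0, 0], "turn": 0}
    - {"xyz": [0, 0, 0], "turn": 0}
    - {"xyz": [0, 0, 0], "turn": 0}
    - {"xyz": [0, 0, 0], "turn": 0}
    - {"xyz": [0, 0, 0], "turn": 0}

```text
time_s: 12.55
tcp_pos: [463.1, 120.7, 78.5]
tcp_rot: [[0.362, 0.932, 0.001], [0.932, -0.362, -0.001], [-0.001, 0.001, -1.0]]
force: [-7.2, -2.9, 29.8]
gripper_width: 0.147
```

carry_out:
  increments:
    - {"xyz": [0, 0, 0], "turn": 0}
    - {"xyz": [0, 0, 0], "turn": 0}
    - {"xyz": [0, 0, 0], "turn": 0}
    - {"xyz": [0, 0, 0], "turn": 0}
    - {"xyz": [0, 0, 0], "turn": 0}
    - {"xyz": [0, 0, 0], "turn": 0}
    - {"xyz": [0, 0, 0], "turn": 0}
    - {"xyz": [0, 0, 0], "turn": 0}
    - {"xyz": [0, 0, 0], "turn": 0}
    - {"xyz": [0, 0, 0], "turn": 0}
    - {"xyz": [0, 0, 0], "turn": 0}
    - {"xyz": [0, 0, 0], "turn": 0}

```text
time_s: 13.75
tcp_pos: [463.0, 120.7, 78.5]
tcp_rot: [[0.362, 0.932, 0.001], [0.932, -0.362, -0.001], [-0.001, 0.001, -1.0]]
force: [-7.5, -3.4, 29.4]
gripper_width: 0.141
```

carry_out:
  increments:
    - {"xyz": [0, 0, 0], "turn": 0}
    - {"xyz": [0, 0, 0], "turn": 0}
    - {"xyz": [0, 0, 0], "turn": 0}
    - {"xyz": [0, 0, 0], "turn": 0}
    - {"xyz": [0, 0, 0], "turn": 0}
    - {"xyz": [0, 0, 0], "turn": 0}
    - {"xyz": [0, 0, 0], "turn": 0}
    - {"xyz": [0, 0, 0], "turn": 0}
    - {"xyz": [0, 0, 0], "turn": 0}
    - {"xyz": [0, 0, 0], "turn": 0}
    - {"xyz": [0, 0, 0], "turn": 0}
    - {"xyz": [0, 0, 0], "turn": 0}

```text
time_s: 14.95
tcp_pos: [463.0, 120.7, 78.5]
tcp_rot: [[0.362, 0.932, 0.001], [0.932, -0.362, -0.001], [-0.001, 0.001, -1.0]]
force: [-7.6, -3.8, 29.0]
gripper_width: 0.143
```

carry_out:
  increments:
    - {"xyz": [0, 0, 0], "turn": 0}
    - {"xyz": [0, 0, 0], "turn": 0}
    - {"xyz": [0, 0, 0], "turn": 0}
    - {"xyz": [0, 0, 0], "turn": 0}
    - {"xyz": [0, 0, 0], "turn": 0}
    - {"xyz": [0, 0, 0], "turn": 0}
    - {"xyz": [0, 0, 0], "turn": 0}
    - {"xyz": [0, 0, 0], "turn": 0}
    - {"xyz": [0, 0, 0], "turn": 0}
    - {"xyz": [0, 0, 0], "turn": 0}
    - {"xyz": [0, 0, 0], "turn": 0}
    - {"xyz": [0, 0, 0], "turn": 0}

```text
time_s: 16.15
tcp_pos: [463.0, 120.7, 78.5]
tcp_rot: [[0.362, 0.932, 0.001], [0.932, -0.362, -0.001], [-0.001, 0.001, -1.0]]
force: [-7.7, -3.1, 29.6]
gripper_width: 0.144
```

```bash
python3 - <<'E'
from h import *
s,p,T=wrist();R=s["tcp_rot"];print(s["time_s"],s["tcp_pos"],np.degrees(np.arctan2(R[1,0],R[0,0])),s["force"],s["moment"]);cv2.imwrite("pics/w6.png",p["color"])
E
```

```text
16.15 [463.03047488 120.73340042  78.45699381] 68.78108093683407 [-7.72608499 -3.06914296 29.57030845] [-0.65500009  1.71109435  0.0334356 ]
```

View pics/w6.png

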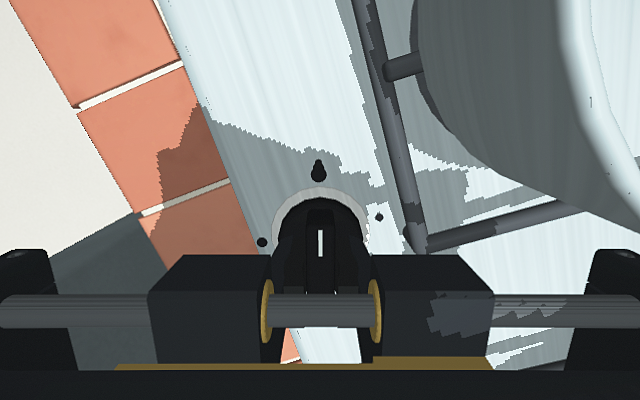

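```bash
python3 -c "
from plant import order,readout
print(order.sign_off());s=readout.read_state();print(s['time_s'],s['tcp_pos'],s['force'])"
```

```text
the job is handed in; nothing more can be done
None
the job is handed in; nothing more can be done
```

The gas knob under the milk pan is on at the large flame mark, and the gripper was still holding it pushed in when I handed the job in. The milk pan was on the left burner, so I used the left knob. I gripped its bar, pushed it in about 7 mm while it still pointed to off, and turned it anticlockwise to the mark. I then held it there for about 6 s and handed in at about 16 s.

**Last checks:**
- **Push:** about 29.6 N on the tool, far above the 11 N spring, so the knob is against its hard stop.
- **Angle:** about 1.27 rad turned, judged from the tool's own rotation. That is slightly short of the 1.30 stop but well inside the 0.15 rad allowed. The wrist picture shows the white line pointing at the large flame mark.
- **Grip:** the fingers are closed on the bar at about 12.7 mm (the bar is 13 mm).
- **Other things:** a scene picture just before the hold showed the pots, the right knob, the carafe and the tea glass where they had been. The arm partly hid the mug. I judged this by eye and did not measure positions.

One thing went off on the way: the tool came down about 7 mm to the side of the knob. The wrist picture showed it, and I corrected before closing the fingers.

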